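Pack out a short tube rack on the shaker and hold the clamp tight

ROBOT

A 7-joint arm with a two-finger parallel gripper is mounted at the origin on the work surface. World frame = base frame: x ahead of the robot, y to its left, z up, the work surface at z = 0. Lengths are in m, angles in rad, forces in N, time in s.
With the tool pointing down it reaches from about 0.4 to 0.875 m from the base axis. Payload 19.3 kg.
Tool frame: the origin (TCP) lies on the centre line of the jaws, within the pads' length; the fingertips stand 19 mm ahead of it and the grasp point (between the pads) is the TCP (bot.nose_length is the distance from the TCP to the fingertips, in m); y points along the fingers, z is the direction in which the jaws open and shut, and the axes are right-handed (so a half turn about y gives the same grasp; the last joint's range is limited). The gripper opens to 85 mm and grips with 20 to 120 N. Pads are 22 mm wide; open, the fingers measure 114 mm over their backs; the gripper's body (76 mm by 85 mm) begins 54 mm behind the grasp point. The pads swing forward as they close: fully open they stand 13 mm farther back than shut.
Start: joints at [1.126, 0.521, -0.036, 1.599, 0.021, 1.021, -0.113], TCP at [0.229, -0.582, 0.25] pointing down, gripper open.
Joint ranges: [-2.91, 2.91], [-0.3, 2.13], [-1.5, 1.42], [0.17, 2.43], [-1.26, 4.41], [0.16, 1.93], [-2.52, 2.52]. Speed limits (rad/s): [1.89, 1.89, 2.39, 2.39, 3.01, 3.01, 3.01].

INTERFACE

Orientations are given as [roll, pitch, yaw] about the fixed x, y, z axes, in that order (R = Rz(yaw) Ry(pitch) Rx(roll)).
In Python, from workcell import observe, cams, workorder, bot gives the robot as it stands. The module is installed in compiled form; this text tells all that it offers.
- The arm moves only by the tool apply_moves, never from a script. Its arguments are lists of equal length, an entry for each row: "jaw": the opening, from -1 (shut) to 1 (fully open), so that 0 is half open; "translation": the shift along the world's x, y, z in m, a list of three; "angular": the turn, a rotation vector about the world's x, y, z in degrees, a list of three. In form: {"jaw": [jaw, ...], "translation": [[x, y, z], ...], "angular": [[ax, ay, az], ...]}. A call has 1 to 5 rows; each row is the pose to reach, as a shift and turn from the pose commanded when the call began; what a row does not reach only later rows make up. A row lasts 1/10 s, in which the tool goes at most 50 mm and 8.59 degrees, less where a joint would pass 70% of its speed; a pose out of reach is approached as far as the arm can. A call with a gripper value outside its range is refused whole. The fingers move at their own pace and stop on an object; "newtons" is the grip in N (left out, the last holds). Time passes only in rows, so rows that repeat a pose let the fingers close. It gives the time, the measured TCP pose, the force and the opening at its end, in the units of the state.
- observe(): the state, without advancing time (a new reading comes with each control period).
- cams.grab_frame(name): name is "scene" or "top"; returns a dict with "pixels" (384x512x3 uint8, red, green, blue), "mtx" (3x3 intrinsics, pixels), "R" (3x3) and "t" (3): a world point X has camera coordinates R X + t. Camera axes: x right, y down, z forward; pixel columns grow to the right and rows downward; lengths in m; the calibration is good to about 2 mm. A picture is of the moment at which its call begins. There is no depth.
- workorder.job_done(): hands the job in, once; it reports no verdict.
The state is a dict: "clock": time; "qpos": joint angles; "qd": joint speeds; "joint_efforts": joint torques, N m; "position": TCP position; "tool_rot": TCP orientation; "force": force on the tool from outside, world axes, zero at the start; "moment": the same for the moment, N m; "grip_width": finger opening in m.
Only numpy, scipy, OpenCV 4.12 (cv2) and the standard library are available. Lean on these libraries where they do the work, as an engineer would, in place of code of your own. Each camera call takes 0.05 s, during which the arm holds its last target. There are 200 camera calls.

TASK

The tube rack on the shaker is too short for its clamp: take packing plates from the wooden stand one at a time and stand them upright on the platform, face to face, in the middle of the gap between the rack and the sprung clamp bar, until the next would hardly go in and the bar's short 20 mm stroke is enough to close on the stack. Then push the middle of the bar towards the rack until you feel it press stack and rack tight, and finish while still holding it so with a firm push of about 15 N (never 60 N on the rack) and touching neither plates nor rack, so that a colleague can tighten its knobs. Leave the spare plates off the shaker, keep the rack upright, and do not push the other things on the counter about.

Things in the scene. Friction and masses are not known exactly. Their poses are not given: they have to be found in the camera images.
- shaker: bench orbital shaker, fixed, 290 x 240 mm. Origin: on the counter below the platform's centre. +x points from clamp bar to rack (the closing direction), +y along the bars. Its flat rubber mat is 90 mm above the origin. Guide rods and bar ends with knobs at y = +-85 to +-112 mm reach 156 mm above the origin; between them only bars and rack stand on the mat
- clamp_bar (a joint): travel of the clamp bar towards the rack, in m: 0 = open (springs hold it there), 0.020 = end stop. The springs push back with 2 N at 0, 3 N at 0.020: a bar let go springs open. With too few plates it meets its end stop before the stack
- bar_outer (a point): centre of the clamp bar's outer face (away from the rack, where it is pushed), 33 mm above the mat. The bar is plain aluminium, 16 mm thick (x), 180 mm long (y) between its end blocks, from 3 to 63 mm above the mat (a standing plate rises 27 mm above it: keep the gripper's body clear of that); axes as the shaker's. 69 mm of bare platform lie in front of it
- bar_inner (a point): centre of the bar's inner face (towards the rack), 33 mm above the mat; with the bar open it lies at x = -60 mm, y = 0 of the shaker
- back_bar: fixed bar of the same section beyond the rack, clamped at some place along the rails. Origin: at the foot of its face towards the rack, on the mat plane; axes as the shaker's
- tube_rack: white rack with 24 capped tubes, loose on the mat, its far end 0.5 to 2 mm from the back bar, 94 mm long (x), 134 mm wide (y), 60 mm high, 88 mm with the tubes' caps, about 0.4 kg. Origin: centre of its underside; axes as the shaker's
- rack_end (a point): centre of the rack's end face towards the clamp bar, 30 mm above the mat. The gap to be packed lies between here and bar_inner, 36 to 57 mm long at the start
- plate_stand: plywood stand, fixed, 180 mm long (x) and 90 mm wide (y), with four slots across it at x = -60, -20, 20 and 60 mm for plates 1 to 4, each slot 16 mm wide, floor 10 mm and top of its dividers 36 mm above the counter. Origin: centre of its underside. It stands to the left or right of the shaker
- plate1_mid (a point): centre of a packing plate: smooth light-grey plastic, 14 mm thick (its x), 60 mm wide (its y), 90 mm high (its z), about 70 g, lower long edges chamfered 1.5 mm. It stands upright in a slot of the stand, its top 100 mm above the counter, and is gripped across its 60 mm width near the top
- plate2_mid (a point): the same, second plate
- plate3_mid (a point): the same, third plate
- plate4_mid (a point): the same, fourth plate
- bowl: bystander: black plastic bowl, 170 mm wide, 55 mm high; origin under its centre. It and the stand may change sides
- saline: bystander: clear bottle, 52 mm wide, 115 mm high; origin under its centre
- glove_box: bystander: dark blue carton 125 x 235 x 75 mm; origin under its centre
- tape_roll: bystander: roll of white tape lying flat, 72 mm wide, 22 mm high; origin under its centre
- marker: bystander: marker pen, 135 mm long, lying; origin under its middle
- needle_box: bystander: white carton 70 x 105 x 55 mm; origin under its centre
- swab_jar: bystander: clear jar, 72 mm wide, 85 mm high; origin under its centre
There are look-alikes about, which are no part of the job. Leave any black, blue or red look-alike of the part that bears plate2_mid alone.

How it is judged:
By the outcome, as a careful person would: the job done as asked, in the order asked, and still so for the second after the job is handed in, while the arm keeps its last pose, push and grip.
It also fails if it takes over 72 s, if anything falls off the work surface, if the arm or the gripper's body presses on something with over 40 N, if the wrist force passes 120 N, or if a joint passes its speed limit or range.

## Working session

There is one attempt and no reset: what is moved stays moved. The work goes in short steps, Python scripts to look and compute and a tool call to move; the robot and the scene stay as the last step left them, time stands still between calls to the robot, and variables do not carry over. Pictures are saved under pics/ and viewed, about 8 in all and at most 12, crops included, and the job is handed in when it is done.

Besides the shell and the picture viewer there is one more tool, called after ">>>" as name(argument=value, ...) on one line, values as JSON. apply_moves: Moves the arm, as the interface text tells. Its arguments: {"type":"object","properties":{"jaw":{"type":"array"},"translation":{"type":"array"},"angular":{"type":"array"},"newtons":{"type":"number"}},"required":["jaw","translation","angular"]}

```bash
mkdir -p pics; python3 - <<'E'
from workcell import observe, cams, workorder, bot
import cv2,numpy as np,pickle
s=observe();print({k:np.round(v,3) for k,v in s.items()}, bot.nose_length)
for n in("scene","top"):
    f=cams.grab_frame(n);pickle.dump(f,open(f"{n}0.pkl","wb"))
    cv2.imwrite(f"pics/{n}0.png",cv2.resize(f["pixels"][:,:,::-1],(800,600),interpolation=cv2.INTER_CUBIC))
    print(n,f["mtx"],-f["R"].T@f["t"],f["R"])
E
```

```text
{'clock': np.float64(0.0), 'qpos': array([ 1.126,  0.522, -0.036,  1.6  ,  0.021,  1.021, -0.113]), 'qd': array([-0.   , -0.001,  0.   ,  0.   ,  0.001,  0.   ,  0.001]), 'joint_efforts': array([-1.0000e-03, -9.2712e+01,  1.9790e+00, -3.6993e+01,  1.8000e-02,
        8.0000e-03,  0.0000e+00]), 'position': array([ 0.229, -0.581,  0.25 ]), 'tool_rot': array([-1.572, -0.   , -2.767]), 'force': array([ 0.55 , -0.17 ,  0.535]), 'moment': array([-0.005, -0.002, -0.033]), 'grip_width': np.float64(0.086)} 0.019
scene [[494.76960721   0.         258.23622878]
 [  0.         494.76960721 195.83695589]
 [  0.           0.           1.        ]] [ 1.149704   -1.0806754   1.27408356] [[ 0.85137748  0.52421155  0.0189378 ]
 [ 0.37015143 -0.57480231 -0.72978779]
 [-0.37167769  0.62833475 -0.6834114 ]]
top [[363.32960695   0.         252.3211851 ]
 [  0.         363.32960695 195.35880027]
 [  0.           0.           1.        ]] [0.44328823 0.00567855 1.20053438] [[ 0.00573647 -0.99953752  0.02986361]
 [-0.99786254 -0.00766581 -0.06489675]
 [ 0.06509567 -0.0294275  -0.99744502]]
```

View pics/scene0.png

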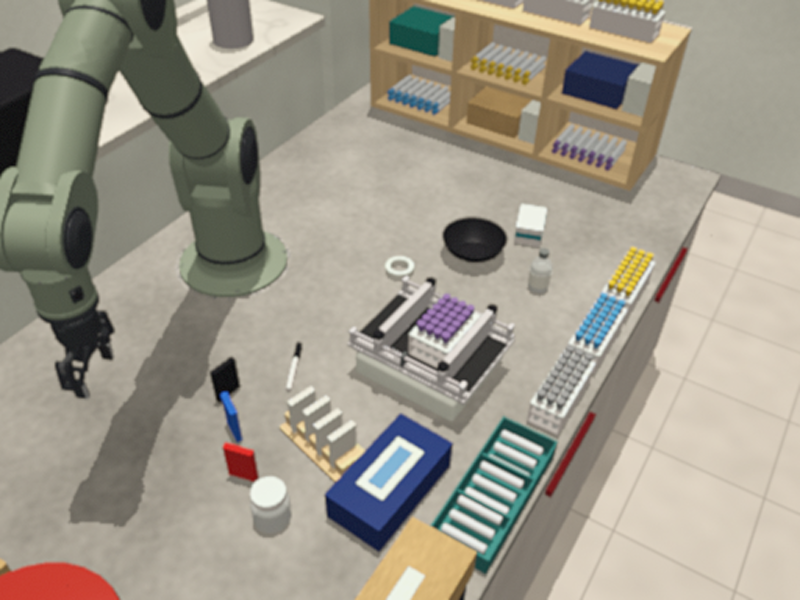

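View pics/top0.png

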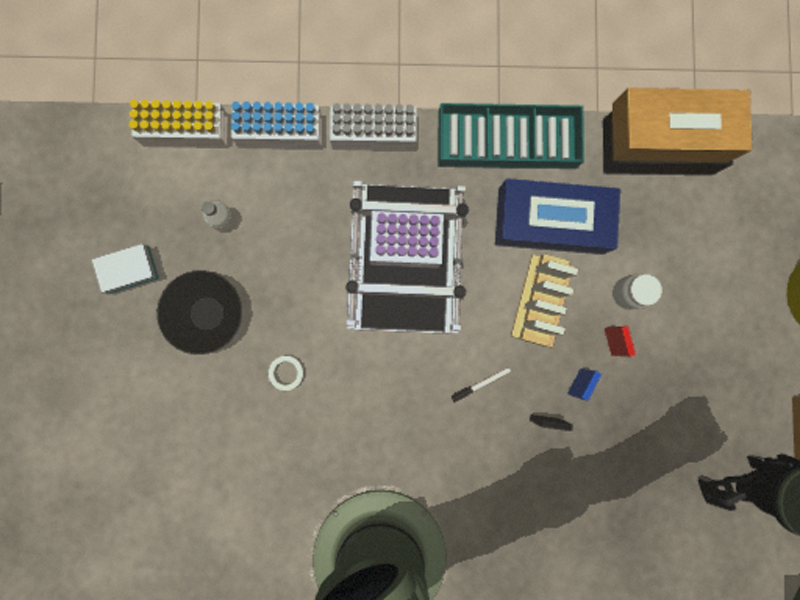

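Scene: rack (purple caps) at top-view (408,235), clamp bar (405,290), back bar (408,206); the stand with four light-grey plates is at top-view (545,300). Plate look-alikes: black (550,421), blue (585,384) and red (620,340) plates on the counter, plus the glass-slide tray (510,135). The ones I want are the light-grey plates standing in the wooden stand: (562,268), (557,288), (550,308), (548,327). I'll check this in a close crop.

```bash
cat > h.py <<'E'
import numpy as np,cv2,pickle
def ray(f,uv,z):
    "pixels (N,2) -> world points on the plane z"
    uv=np.atleast_2d(np.asarray(uv,float)); C=-f["R"].T@f["t"]
    d=np.c_[uv,np.ones(len(uv))]@np.linalg.inv(f["mtx"]).T@f["R"]
    return C+d*((z-C[2])/d[:,2])[:,None]
def proj(f,X):
    X=np.atleast_2d(X)@f["R"].T+f["t"]; p=X@f["mtx"].T
    return p[:,:2]/p[:,2:]
def rect(f,box,z0,scale,z):
    pass
E
python3 - <<'E'
from h import *
t=pickle.load(open("top0.pkl","rb"));s=pickle.load(open("scene0.pkl","rb"))
a=cv2.resize(t["pixels"][110:226,218:378],None,fx=5,fy=5,interpolation=cv2.INTER_CUBIC)
cv2.imwrite("pics/ct.png",a[:,:,::-1])
b=cv2.resize(s["pixels"][170:310,175:335],None,fx=4.2,fy=4.2,interpolation=cv2.INTER_CUBIC)
cv2.imwrite("pics/cs.png",b[:,:,::-1])
E
```

```text
(no output)
```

View pics/ct.png

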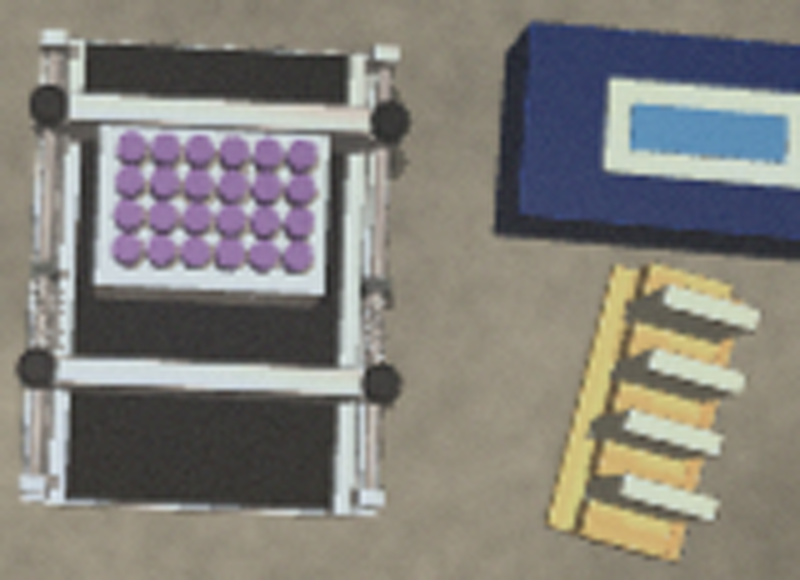

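View pics/cs.png

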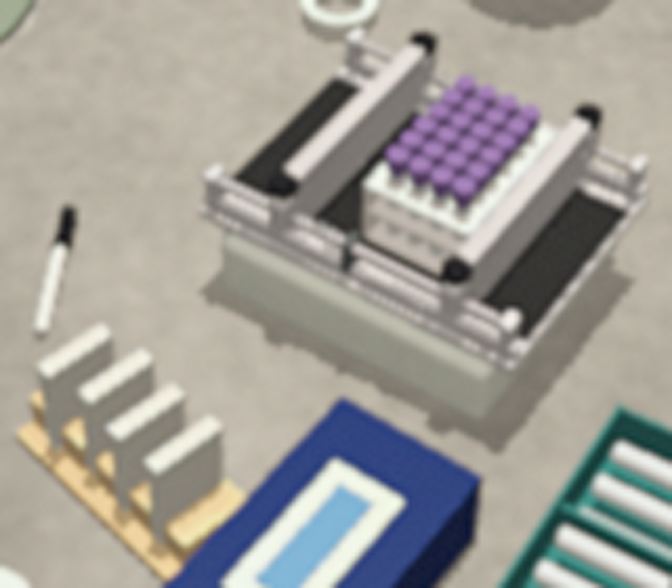

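Crops: four grey plates stand in the wooden stand (ct: (710,308), (695,372), (672,435), (670,498)), and no coloured ones are among them. The clamp bar runs from (70,372) to (365,382), the rack's near edge lies at row ~290, and the back bar at row ~115.

```bash
cat >> h.py <<'E'
def blobs(f,box,thr,z,amin,k=4):
    "bright blobs in box (u0,v0,u1,v1): minAreaRect in world xy on plane z"
    u0,v0,u1,v1=box
    im=cv2.resize(f["pixels"][v0:v1,u0:u1],None,fx=k,fy=k,interpolation=cv2.INTER_CUBIC).astype(int)
    m=(im.min(2)>thr).astype(np.uint8)
    m=cv2.morphologyEx(m,cv2.MORPH_OPEN,np.ones((9,9)))
    out=[]
    for c in cv2.findContours(m,cv2.RETR_EXTERNAL,cv2.CHAIN_APPROX_NONE)[0]:
        if cv2.contourArea(c)<amin*k*k: continue
        uv=(c[:,0]+.5)/k-.5+[u0,v0]
        w=ray(f,uv,z)[:,:2]
        r=cv2.minAreaRect((w*1000).astype(np.float32)); b=cv2.boxPoints(r)
        e=b[1]-b[0] if np.linalg.norm(b[1]-b[0])>np.linalg.norm(b[2]-b[1]) else b[2]-b[1]
        M=cv2.moments((w*1000).astype(np.float32)[:,None])
        out.append((np.round([M["m10"]/M["m00"],M["m01"]/M["m00"]],1),np.round(r[0],1),np.round(sorted(r[1]),1),np.round(np.degrees(np.arctan2(e[1],e[0]))%180,1)))
    return out
E
python3 - <<'E'
from h import *
t=pickle.load(open("top0.pkl","rb"));s=pickle.load(open("scene0.pkl","rb"))
for thr in (165,190):
  print(thr)
  print("plates");[print(*b) for b in blobs(t,(338,160,378,220),thr,.100,15)]
  print("plates scene");[print(*b) for b in blobs(s,(180,244,232,290),thr,.100,15)]
  print("rack-z.15");[print(*b) for b in blobs(t,(236,131,286,170),thr,.150,15)]
# vertical intensity profiles across shaker
g=cv2.cvtColor(t["pixels"],cv2.COLOR_RGB2GRAY)
for u in (242,258,272): print(u,[(v,g[v,u]) for v in range(126,192)])
E
```

```text
165
plates
[ 475.9 -329.6] [ 476.  -329.8] [13.1 57.7] 75.8
[ 515.6 -333.1] [ 515.6 -333.3] [13.1 57.9] 75.2
[ 553.6 -347.6] [ 553.4 -347.9] [12.9 58.1] 75.5
[ 593.1 -357.2] [ 592.9 -357.4] [13.1 56.9] 76.0
plates scene
[ 544.6 -312. ] [ 542.2 -345.6] [146.3 174.6] 123.9
[ 437.5 -319.9] [ 437.7 -320.3] [14.7 18.6] 122.6
rack-z.15
[616.5 -27.3] [640.6 -46.9] [ 93.  133.3] 88.0
[696.9 -55.7] [695.7 -48.4] [ 13.4 146.2] 90.7
190
plates
[ 476.7 -325.8] [ 476.7 -325.9] [10.7 47.4] 75.5
[ 512.4 -344.1] [ 512.5 -344. ] [11.5 21.6] 89.2
[ 518.6 -320.7] [ 518.5 -320.6] [11.5 19.3] 89.3
plates scene
[ 591.7 -356.6] [ 591.8 -356.9] [15.2 61.3] 76.4
[ 552.4 -347.1] [ 552.5 -347.8] [15.7 61.5] 76.6
[ 514.8 -331.6] [ 514.4 -332.2] [15.8 60.6] 75.9
[ 474.6 -329.5] [ 474.6 -329.3] [15.4 60.6] 74.6
rack-z.15
[600.5 -44.8] [603.9 -45.7] [ 18.  131.7] 87.8
[655.8  14.2] [655.   13.3] [ 8.8 32.5] 0.5
[697.1 -53.2] [696.1 -48.4] [ 12.7 146.1] 90.7
242 [(126, np.uint8(55)), (127, np.uint8(56)), (128, np.uint8(84)), (129, np.uint8(172)), (130, np.uint8(211)), (131, np.uint8(213)), (132, np.uint8(212)), (13
[... 3441 characters left out ...]
.uint8(142)), (160, np.uint8(136)), (161, np.uint8(133)), (162, np.uint8(133)), (163, np.uint8(141)), (164, np.uint8(214)), (165, np.uint8(213)), (166, np.uint8(213)), (167, np.uint8(204)), (168, np.uint8(148)), (169, np.uint8(99)), (170, np.uint8(93)), (171, np.uint8(63)), (172, np.uint8(58)), (173, np.uint8(60)), (174, np.uint8(60)), (175, np.uint8(60)), (176, np.uint8(57)), (177, np.uint8(61)), (178, np.uint8(59)), (179, np.uint8(57)), (180, np.uint8(55)), (181, np.uint8(58)), (182, np.uint8(82)), (183, np.uint8(160)), (184, np.uint8(212)), (185, np.uint8(214)), (186, np.uint8(215)), (187, np.uint8(205)), (188, np.uint8(114)), (189, np.uint8(81)), (190, np.uint8(60)), (191, np.uint8(57))]
```

```bash
cat >> h.py <<'E'
def edge(f,us,v0,v1,z,thr,rising):
    "sub-pixel crossing down each column; returns x at y=c, slope fit"
    g=cv2.cvtColor(f["pixels"],cv2.COLOR_RGB2GRAY).astype(float); P=[]
    for u in us:
        for v in range(v0,v1):
            a,b=g[v,u],g[v+1,u]
            if (a<thr<=b) if rising else (a>=thr>b): P.append((u,v+(thr-a)/(b-a)));break
    W=ray(f,P,z)[:,:2]
    k=np.polyfit(W[:,1],W[:,0],1); r=W[:,0]-np.polyval(k,W[:,1]); ok=abs(r)<.0015
    k=np.polyfit(W[ok,1],W[ok,0],1)
    return k, W[ok,1].min(),W[ok,1].max(),ok.sum()
E
python3 - <<'E'
from h import *
t=pickle.load(open("top0.pkl","rb"))
def show(n,e):
    k,a,b,m=e; print(n,"x at y=-.045: %.4f"%np.polyval(k,-.045),"ang %.2f"%np.degrees(np.arctan(-k[0])),np.round([a,b],3),m)
show("bar inner top",edge(t,range(236,284),174,186,.153,135,True))
show("bar outer top",edge(t,range(236,284),184,194,.153,145,False))
show("rack end top",edge(t,range(240,281),164,174,.150,150,False))
show("back far top",edge(t,range(236,284),124,133,.153,135,True))
show("back near top",edge(t,range(236,284),131,138,.153,160,False))
# mat lateral extents & bar ends: horizontal profile
g=cv2.cvtColor(t["pixels"],cv2.COLOR_RGB2GRAY).astype(int)
for v in (115,185,200): print(v,list(g[v,218:302]))
print("rack lateral",list(g[166,232:290]))
E
```

```text
bar inner top x at y=-.045: 0.5503 ang -2.22 [-0.114  0.022] 48
bar outer top x at y=-.045: 0.5352 ang -2.10 [-0.114  0.022] 48
rack end top x at y=-.045: 0.5935 ang -2.14 [-0.106  0.011] 41
back far top x at y=-.045: 0.7050 ang -2.22 [-0.114  0.024] 48
back near top x at y=-.045: 0.6901 ang -2.19 [-0.114  0.023] 47
115 [np.int64(137), np.int64(139), np.int64(139), np.int64(138), np.int64(142), np.int64(145), np.int64(145), np.int64(145), np.int64(145), np.int64(155), np.int64(153), np.int64(155), np.int64(154), np.int64(147), np.int64(142), np.int64(139), np.int64(136), np.int64(136), np.int64(135), np.int64(135), np.int64(136), np.int64(137), np.int64(137), np.int64(139), np.int64(138), np.int64(138), np.int64(137), np.int64(137), np.int64(137), np.int64(136), np.int64(132), np.int64(131), np.int64(130), np.int64(127), np.int64(128), np.int64(130), np.int64(130), np.int64(135), np.int64(134), np.int64(135), np.int64(131), np.int64(131), np.int64(136), np.int64(135), np.int64(135), np.int64(133), np.int64(131), np.int64(134), np.int64(132), np.int64(135), np.int64(132), np.int64(133
[... 3123 characters left out ...]
p.int64(205), np.int64(203), np.int64(204), np.int64(205), np.int64(208), np.int64(208), np.int64(204), np.int64(205), np.int64(208), np.int64(211), np.int64(213), np.int64(210), np.int64(209), np.int64(210), np.int64(213), np.int64(213), np.int64(213), np.int64(213), np.int64(215), np.int64(215), np.int64(214), np.int64(215), np.int64(213), np.int64(214), np.int64(214), np.int64(212), np.int64(215), np.int64(216), np.int64(215), np.int64(213), np.int64(213), np.int64(216), np.int64(215), np.int64(215), np.int64(213), np.int64(214), np.int64(213), np.int64(214), np.int64(214), np.int64(196), np.int64(53), np.int64(60), np.int64(65), np.int64(122), np.int64(214), np.int64(212), np.int64(200)]
```

```bash
python3 - <<'E'
from h import *
t=pickle.load(open("top0.pkl","rb"))
print("bar mid",ray(t,[(259.3,185)],.155).round(4),"mat mid",ray(t,[(257.7,200)],.09).round(4),"rack mid",ray(t,[(258.9,166)],.15).round(4))
th=np.radians(-2.17);ex=np.array([np.cos(th),np.sin(th)]);ey=np.array([-np.sin(th),np.cos(th)])
yb=-.046
rack=np.array([.5932+.038*(yb+.045),yb]);bar=np.array([.5507+.038*(yb+.045),yb])
print("gap",(rack-bar)@ex,"rack_end",rack,"bar_inner",bar)
print("P1 centre",rack-ex*.0095,"P2 centre",rack-ex*.0275,"bar outer",bar-ex*.016,"finger start",bar-ex*(.016+.011+.012))
E
```

```text
bar mid [[ 0.5417 -0.0452  0.155 ]] mat mid [[ 0.5016 -0.0437  0.09  ]] rack mid [[ 0.5978 -0.044   0.15  ]]
gap 0.042469522367816474 rack_end [ 0.593162 -0.046   ] bar_inner [ 0.550662 -0.046   ]
P1 centre [ 0.58366881 -0.04564029] P2 centre [ 0.56568172 -0.04495872] bar outer [ 0.53467347 -0.04539417] finger start [ 0.51168997 -0.04452328]
```

>>> apply_moves(jaw=[1,1,1,1,1], translation=[[0.05,0.05,0],[0.1,0.1,0],[0.15,0.15,0],[0.2,0.2,0],[0.247,0.252,0]], angular=[[0,0,-8],[0,0,-16],[0,0,-24],[0,0,-32],[0,0,-35.8]], newtons=40)

```text
clock: 0.6
position: [0.4042, -0.4041, 0.2502]
tool_rot: [-1.571, -0.0, 2.886]
force: [0.4, -0.3, -0.5]
grip_width: 0.0854
```

>>> apply_moves(jaw=[1], translation=[[0,0,0]], angular=[[0,0,0]])

```text
clock: 0.7
position: [0.4085, -0.3998, 0.25]
tool_rot: [-1.574, 0.001, 2.898]
force: [1.0, -0.2, -0.2]
grip_width: 0.0856
```

>>> apply_moves(jaw=[1,1,1,1,1], translation=[[0.033,0.035,0],[0.067,0.07,0],[0.067,0.07,-0.04],[0.067,0.07,-0.08],[0.067,0.07,-0.12]], angular=[[0,0,-0.3],[0,0,-0.3],[0,0,-0.3],[0,0,-0.3],[0,0,-0.3]])

```text
clock: 1.2
position: [0.4702, -0.3354, 0.1289]
tool_rot: [-1.571, 0.0, 2.888]
force: [1.1, -1.2, -1.0]
grip_width: 0.0855
```

>>> apply_moves(jaw=[1], translation=[[0,0,0]], angular=[[0,0,0]])

```text
clock: 1.3
position: [0.4679, -0.3342, 0.126]
tool_rot: [-1.573, -0.007, 2.887]
force: [-0.8, 0.4, 1.1]
grip_width: 0.0853
```

```bash
python3 - <<'E'
from h import *
from workcell import observe,cams
print(observe()["position"].round(4))
f=cams.grab_frame("scene");p=proj(f,[.4755,-.3295,.1])[0].astype(int);print(p)
a=f["pixels"][p[1]-55:p[1]+45,p[0]-65:p[0]+65]
cv2.imwrite("pics/g1.png",cv2.resize(a,None,fx=5,fy=5,interpolation=cv2.INTER_CUBIC)[:,:,::-1])
E
```

```text
[ 0.4679 -0.3342  0.126 ]
[192 252]
```

View pics/g1.png

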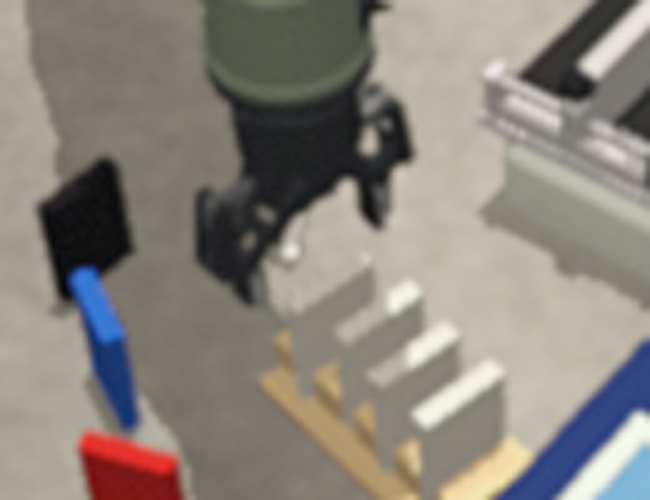

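The fingers straddle the nearest grey plate (around (330,290) in the crop), sitting slightly short in +x. I'll settle and read the pose.

>>> apply_moves(jaw=[1,1], translation=[[0,0,0],[0,0,0]], angular=[[0,0,0],[0,0,0]])

```text
clock: 1.55
position: [0.471, -0.3364, 0.1324]
tool_rot: [-1.57, 0.003, 2.886]
force: [-0.2, 0.1, 0.5]
grip_width: 0.0854
```

>>> apply_moves(jaw=[1,1,1,1,1], translation=[[0.0045,0.007,0],[0.0045,0.007,-0.015],[0.0045,0.007,-0.03],[0.0045,0.007,-0.038],[0.0045,0.007,-0.038]], angular=[[0,0,0.3],[0,0,0.3],[0,0,0.3],[0,0,0.3],[0,0,0.3]])

```text
clock: 2.05
position: [0.4743, -0.3282, 0.0913]
tool_rot: [-1.571, -0.002, 2.892]
force: [-0.1, -0.4, 0.4]
grip_width: 0.0858
```

>>> apply_moves(jaw=[-0.1,-0.1,-0.1,-0.1,-0.1], translation=[[0,0,0],[0,0,0],[0,0,0],[0,0,0],[0,0,0]], angular=[[0,0,0],[0,0,0],[0,0,0],[0,0,0],[0,0,0]], newtons=40)

```text
clock: 2.55
position: [0.4751, -0.329, 0.093]
tool_rot: [-1.57, 0.001, 2.891]
force: [0.0, -0.5, 6.1]
grip_width: 0.0594
```

>>> apply_moves(jaw=[-0.1,-0.1,-0.1,-0.1,-0.1], translation=[[0,0,0.02],[0,0,0.06],[0,0,0.1],[0,0,0.15],[0,0,0.2]], angular=[[0,0,0],[0,0,0],[0,0,0],[0,0,0],[0,0,0]])

```text
clock: 3.05
position: [0.4743, -0.3284, 0.2944]
tool_rot: [-1.571, -0.0, 2.891]
force: [1.4, -0.9, -0.9]
grip_width: 0.0595
```

>>> apply_moves(jaw=[-0.1,-0.1,-0.1], translation=[[0,0,0],[0,0,0],[0,0,0]], angular=[[0,0,0],[0,0,0],[0,0,0]])

```text
clock: 3.35
position: [0.4743, -0.3283, 0.2913]
tool_rot: [-1.571, -0.002, 2.892]
force: [0.2, -0.2, -2.1]
grip_width: 0.0591
```

>>> apply_moves(jaw=[-0.1,-0.1,-0.1,-0.1,-0.1], translation=[[0.015,0.038,0],[0.03,0.076,0],[0.044,0.114,0],[0.06,0.152,0],[0.074,0.19,0]], angular=[[0,0,2.4],[0,0,4.8],[0,0,7.2],[0,0,9.6],[0,0,12.2]])

```text
clock: 3.85
position: [0.5487, -0.1369, 0.2908]
tool_rot: [-1.571, -0.002, 3.106]
force: [1.2, 0.2, -1.2]
grip_width: 0.0591
```

>>> apply_moves(jaw=[-0.1,-0.1,-0.1,-0.1,-0.1], translation=[[0.014,0.035,0],[0.028,0.07,0],[0.035,0.092,0],[0.035,0.092,0],[0.035,0.092,0]], angular=[[0,0,0],[0,0,0],[0,0,0],[0,0,0],[0,0,0]])

```text
clock: 4.35
position: [0.5832, -0.0465, 0.2909]
tool_rot: [-1.571, -0.002, 3.105]
force: [0.5, 0.3, -1.3]
grip_width: 0.0592
```

>>> apply_moves(jaw=[-0.1,-0.1], translation=[[0,0,0],[0,0,0]], angular=[[0,0,0],[0,0,0]])

```text
clock: 4.55
position: [0.5834, -0.0477, 0.292]
tool_rot: [-1.57, -0.001, 3.103]
force: [0.4, 0.1, -1.0]
grip_width: 0.0593
```

>>> apply_moves(jaw=[-0.1,-0.1,-0.1,-0.1,-0.1], translation=[[-0.0005,0.001,-0.01],[-0.0005,0.001,-0.03],[-0.0005,0.001,-0.05],[-0.0005,0.001,-0.065],[-0.0005,0.001,-0.08]], angular=[[0,0,0],[0,0,0],[0,0,0],[0,0,0],[0,0,0]])

```text
clock: 5.05
position: [0.5827, -0.046, 0.2109]
tool_rot: [-1.571, -0.001, 3.104]
force: [0.1, 0.2, -0.0]
grip_width: 0.0593
```

```bash
python3 - <<'E'
from h import *
from workcell import observe,cams
print({k:observe()[k].round(4) for k in("position","force")})
A=[]
for n,X in(("scene",[.575,-.05,.16]),("top",[.575,-.05,.16])):
    f=cams.grab_frame(n);p=proj(f,X)[0].astype(int);k=5
    A.append(cv2.resize(f["pixels"][p[1]-50:p[1]+50,p[0]-40:p[0]+40],None,fx=k,fy=k,interpolation=cv2.INTER_CUBIC))
cv2.imwrite("pics/p1.png",np.hstack(A)[:,:,::-1])
E
```

```text
{'position': array([ 0.5827, -0.046 ,  0.2109]), 'force': array([ 0.0519,  0.1887, -0.015 ])}
```

View pics/p1.png

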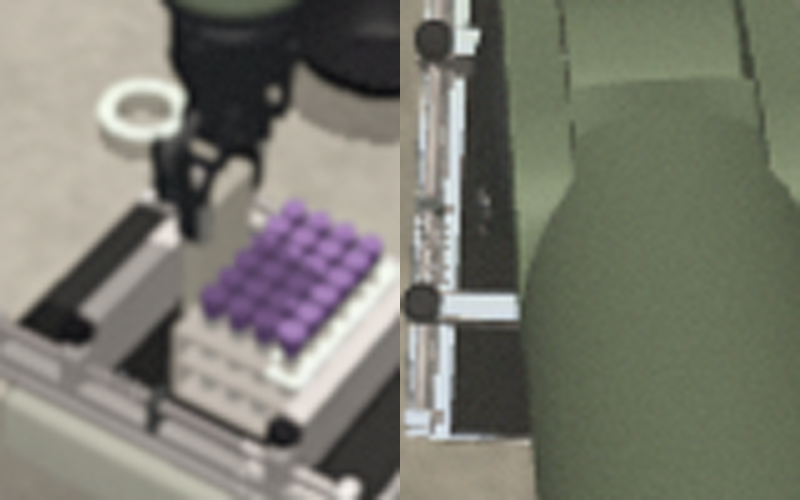

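The plate (about (210,240) in the left half) hangs upright in the gap just in front of the rack. There's no contact, since the force reads about 0, so I'll lower on.

>>> apply_moves(jaw=[-0.1,-0.1,-0.1,-0.1,-0.1], translation=[[0,0,-0.01],[0,0,-0.02],[0,0,-0.028],[0,0,-0.034],[0,0,-0.034]], angular=[[0,0,0],[0,0,0],[0,0,0],[0,0,0],[0,0,0]])

```text
clock: 5.65
position: [0.5829, -0.0456, 0.1775]
tool_rot: [-1.571, -0.001, 3.105]
force: [-0.8, 0.6, -0.8]
grip_width: 0.059
```

>>> apply_moves(jaw=[-0.1,-0.1,-0.1], translation=[[0,0,-0.002],[0,0,-0.004],[0,0,-0.004]], angular=[[0,0,0],[0,0,0],[0,0,0]])

```text
clock: 5.95
position: [0.5832, -0.0456, 0.1743]
tool_rot: [-1.571, 0.0, 3.104]
force: [0.3, -0.4, -1.1]
grip_width: 0.0585
```

>>> apply_moves(jaw=[-0.1,-0.1,-0.1], translation=[[0,0,-0.001],[0,0,-0.002],[0,0,-0.002]], angular=[[0,0,0],[0,0,0],[0,0,0]])

```text
clock: 6.25
position: [0.5837, -0.0457, 0.173]
tool_rot: [-1.571, 0.001, 3.104]
force: [-2.0, -0.3, 9.3]
grip_width: 0.0592
```

>>> apply_moves(jaw=[-0.1,0.55,0.8,0.8,0.8], translation=[[0,0,0.0005],[0,0,0.0005],[0,0,0.0005],[0,0,0.0005],[0,0,0.0005]], angular=[[0,0,0],[0,0,0],[0,0,0],[0,0,0],[0,0,0]])

```text
clock: 6.75
position: [0.5832, -0.0456, 0.1727]
tool_rot: [-1.571, -0.0, 3.104]
force: [-0.2, -0.2, -0.0]
grip_width: 0.0765
```

>>> apply_moves(jaw=[0.8,0.8,0.8,0.8,0.8], translation=[[0,0,0.01],[0,0,0.03],[0,0,0.06],[0,0,0.1],[0,0,0.1]], angular=[[0,0,0],[0,0,0],[0,0,0],[0,0,0],[0,0,0]])

```text
clock: 7.25
position: [0.5851, -0.0457, 0.2783]
tool_rot: [-1.571, 0.008, 3.104]
force: [0.0, 0.7, 0.4]
grip_width: 0.0769
```

>>> apply_moves(jaw=[1,1,1,1,1], translation=[[-0.008,-0.035,0],[-0.016,-0.07,0],[-0.024,-0.11,0],[-0.032,-0.15,0],[-0.04,-0.19,0]], angular=[[0,0,-2.4],[0,0,-4.8],[0,0,-7.2],[0,0,-9.6],[0,0,-12.2]])

```text
clock: 7.75
position: [0.5427, -0.2372, 0.2734]
tool_rot: [-1.571, 0.001, 2.89]
force: [-0.9, 0.6, -0.1]
grip_width: 0.0856
```

>>> apply_moves(jaw=[1,1,1,1,1], translation=[[-0.012,-0.04,0],[-0.023,-0.08,-0.02],[-0.028,-0.096,-0.06],[-0.028,-0.096,-0.1],[-0.028,-0.096,-0.12]], angular=[[0,0,0],[0,0,0],[0,0,0],[0,0,0],[0,0,0]])

```text
clock: 8.25
position: [0.5138, -0.3317, 0.15]
tool_rot: [-1.572, -0.003, 2.89]
force: [0.7, -0.2, -0.2]
grip_width: 0.0852
```

>>> apply_moves(jaw=[1,1,1], translation=[[0,0,0],[0,0,0],[0,0,0]], angular=[[0,0,0],[0,0,0],[0,0,0]])

```text
clock: 8.55
position: [0.516, -0.332, 0.1545]
tool_rot: [-1.57, 0.002, 2.892]
force: [1.0, -0.4, 0.5]
grip_width: 0.0856
```

```bash
python3 - <<'E'
from h import *
from workcell import observe,cams
print(observe()["position"].round(4))
t=cams.grab_frame("top");s=cams.grab_frame("scene");pickle.dump((t,s),open("f2.pkl","wb"))
A=[cv2.resize(f["pixels"][p[1]-50:p[1]+50,p[0]-40:p[0]+40],None,fx=5,fy=5,interpolation=cv2.INTER_CUBIC) for f,p in((f,proj(f,[.575,-.05,.16])[0].astype(int)) for f in(s,t))]
cv2.imwrite("pics/p2.png",np.hstack(A)[:,:,::-1])
for thr in(150,165,180):[print(thr,*b) for b in blobs(t,(246,167,274,182),thr,.180,15)]
print([ (z,proj(t,[.5832,-.0456,z])[0].round(1)) for z in(.18,)])
E
```

```text
[ 0.516  -0.332   0.1545]
150 [584.9 -48.9] [584.2 -50.8] [15. 66.] 90.6
165 [585.1 -49.1] [584.2 -51.1] [15.  65.3] 90.6
180 [585.2 -48.6] [584.5 -51.1] [14.3 65.3] 90.6
[(0.18, array([259.9, 169.6]))]
```

View pics/p2.png

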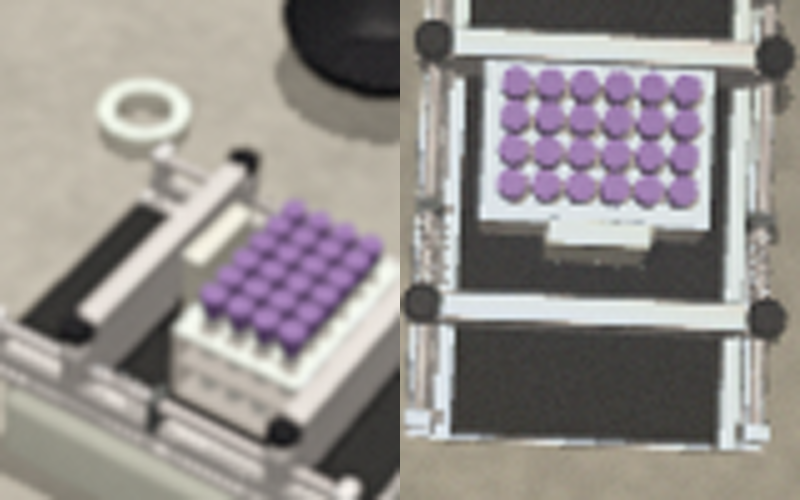

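>>> apply_moves(jaw=[1,1,1,1,1], translation=[[-0.001,-0.0005,-0.02],[-0.001,-0.0005,-0.04],[-0.001,-0.0005,-0.055],[-0.001,-0.0005,-0.061],[-0.001,-0.0005,-0.061]], angular=[[0,0,0],[0,0,0],[0,0,0],[0,0,0],[0,0,0]])

```text
clock: 9.15
position: [0.5141, -0.332, 0.0915]
tool_rot: [-1.571, -0.001, 2.892]
force: [-0.1, -0.4, 0.3]
grip_width: 0.0856
```

>>> apply_moves(jaw=[-0.1,-0.1,-0.1,-0.1,-0.1], translation=[[0,0,0],[0,0,0],[0,0,0],[0,0,0],[0,0,0]], angular=[[0,0,0],[0,0,0],[0,0,0],[0,0,0],[0,0,0]], newtons=40)

```text
clock: 9.65
position: [0.5148, -0.3323, 0.0929]
tool_rot: [-1.571, 0.002, 2.892]
force: [0.4, 1.1, 5.6]
grip_width: 0.0591
```

The picture shows plate 1 standing upright against the rack's end (top view cols 547–652, rows 222–247), square and roughly central. Next I lift plate 2 and compute the plate 1 face.

>>> apply_moves(jaw=[-0.1,-0.1,-0.1,-0.1,-0.1], translation=[[0,0,0.02],[0,0,0.06],[0,0,0.1],[0,0,0.15],[0,0,0.2]], angular=[[0,0,0],[0,0,0],[0,0,0],[0,0,0],[0,0,0]])

```text
clock: 10.15
position: [0.5138, -0.332, 0.2944]
tool_rot: [-1.571, 0.0, 2.891]
force: [0.3, -0.5, -1.0]
grip_width: 0.059
```

>>> apply_moves(jaw=[-0.1,-0.1], translation=[[0,0,0],[0,0,0]], angular=[[0,0,0],[0,0,0]])

```text
clock: 10.35
position: [0.5145, -0.3323, 0.2935]
tool_rot: [-1.57, 0.003, 2.891]
force: [-0.5, 0.3, -1.9]
grip_width: 0.0594
```

```bash
python3 - <<'E'
from h import *
t,s=pickle.load(open("f2.pkl","rb"))
k,a,b,n=edge(t,range(250,270),171,180,.18,165,False);print("plate near x at -.046 %.4f"%np.polyval(k,-.046),"ang %.2f"%np.degrees(np.arctan(-k[0])),a,b,n)
g=cv2.cvtColor(t["pixels"],cv2.COLOR_RGB2GRAY).astype(int);print(g[174,244:274].tolist()); 
print(ray(t,[(248,174),(269,174)],.18).round(4))
k,a,b,n=edge(t,list(range(240,248))+list(range(272,281)),164,174,.150,150,False);print("rack end %.4f"%np.polyval(k,-.046),n)
E
```

```text
plate near x at -.046 0.5776 ang -2.02 -0.07130095838018059 -0.02029773171218146 19
[64, 59, 64, 65, 65, 76, 94, 99, 100, 93, 98, 99, 98, 98, 98, 100, 105, 101, 104, 100, 99, 101, 102, 97, 99, 89, 65, 59, 61, 60]
[[ 0.5703 -0.0119  0.18  ]
 [ 0.5708 -0.0713  0.18  ]]
rack end 0.5931 17
```

>>> apply_moves(jaw=[-0.1,-0.1,-0.1,-0.1,-0.1], translation=[[0.007,0.038,0],[0.014,0.076,0],[0.021,0.114,0],[0.028,0.152,0],[0.035,0.19,0]], angular=[[0,0,2.4],[0,0,4.8],[0,0,7.2],[0,0,9.6],[0,0,12.2]])

```text
clock: 10.85
position: [0.5488, -0.1405, 0.2908]
tool_rot: [-1.571, -0.002, 3.106]
force: [1.5, 0.4, 0.1]
grip_width: 0.059
```

>>> apply_moves(jaw=[-0.1,-0.1,-0.1,-0.1,-0.1], translation=[[0.006,0.035,0],[0.012,0.07,0],[0.0155,0.097,0],[0.0155,0.097,0],[0.0155,0.097,0]], angular=[[0,0,0],[0,0,0],[0,0,0],[0,0,0],[0,0,0]])

```text
clock: 11.35
position: [0.5643, -0.045, 0.291]
tool_rot: [-1.571, -0.002, 3.105]
force: [0.0, -0.2, -0.9]
grip_width: 0.059
```

>>> apply_moves(jaw=[-0.1,-0.1,-0.1], translation=[[0,0,0],[0,0,0],[0,0,0]], angular=[[0,0,0],[0,0,0],[0,0,0]])

```text
clock: 11.65
position: [0.5646, -0.0459, 0.2917]
tool_rot: [-1.571, -0.0, 3.103]
force: [0.3, -0.3, -0.7]
grip_width: 0.0592
```

>>> apply_moves(jaw=[-0.1,-0.1,-0.1,-0.1,-0.1], translation=[[0,0.0005,-0.02],[0,0.0005,-0.04],[0,0.0005,-0.06],[0,0.0005,-0.07],[0,0.0005,-0.08]], angular=[[0,0,0],[0,0,0],[0,0,0],[0,0,0],[0,0,0]])

```text
clock: 12.15
position: [0.5648, -0.0449, 0.2114]
tool_rot: [-1.571, 0.0, 3.104]
force: [-0.4, 0.8, -1.1]
grip_width: 0.0588
```

>>> apply_moves(jaw=[-0.1,-0.1,-0.1,-0.1,-0.1], translation=[[0,0,-0.01],[0,0,-0.02],[0,0,-0.028],[0,0,-0.033],[0,0,-0.033]], angular=[[0,0,0],[0,0,0],[0,0,0],[0,0,0],[0,0,0]])

```text
clock: 12.65
position: [0.5646, -0.0447, 0.1783]
tool_rot: [-1.571, -0.001, 3.104]
force: [0.9, -0.3, -0.9]
grip_width: 0.0591
```

>>> apply_moves(jaw=[-0.1,-0.1,-0.1], translation=[[0,0,-0.002],[0,0,-0.004],[0,0,-0.004]], angular=[[0,0,0],[0,0,0],[0,0,0]])

```text
clock: 12.95
position: [0.5648, -0.0447, 0.175]
tool_rot: [-1.571, 0.0, 3.104]
force: [-0.0, -1.4, 3.3]
grip_width: 0.0592
```

>>> apply_moves(jaw=[-0.1,-0.1,0.55,0.8,0.8], translation=[[0,0,-0.001],[0,0,-0.001],[0,0,-0.0005],[0,0,-0.0005],[0,0,-0.0005]], angular=[[0,0,0],[0,0,0],[0,0,0],[0,0,0],[0,0,0]])

```text
clock: 13.45
position: [0.5647, -0.0445, 0.1742]
tool_rot: [-1.571, -0.0, 3.105]
force: [1.0, 0.3, -0.1]
grip_width: 0.0769
```

>>> apply_moves(jaw=[0.8,0.8,0.8,0.8,0.8], translation=[[0,0,0.01],[0,0,0.03],[0,0,0.06],[0,0,0.1],[0,0,0.1]], angular=[[0,0,0],[0,0,0],[0,0,0],[0,0,0],[0,0,0]])

```text
clock: 13.95
position: [0.5666, -0.0447, 0.2797]
tool_rot: [-1.571, 0.007, 3.104]
force: [0.6, -0.8, -0.9]
grip_width: 0.0772
```

>>> apply_moves(jaw=[-1,-1,-1,-1,-1], translation=[[-0.03,0,0],[-0.06,0,0],[-0.09,0,0],[-0.12,0,0],[-0.14,0,0]], angular=[[0,0,0],[0,0,0],[0,0,0],[0,0,0],[0,0,0]])

```text
clock: 14.45
position: [0.4229, -0.0447, 0.2747]
tool_rot: [-1.571, 0.0, 3.104]
force: [0.3, 0.1, 0.1]
grip_width: 0.0035
```

>>> apply_moves(jaw=[-1,-1,-1,-1], translation=[[0,0,0],[0,0,0],[0,0,0],[0,0,0]], angular=[[0,0,0],[0,0,0],[0,0,0],[0,0,0]])

```text
clock: 14.85
position: [0.4253, -0.0446, 0.2742]
tool_rot: [-1.571, -0.0, 3.105]
force: [0.6, -0.4, -0.1]
grip_width: -0.0002
```

```bash
python3 - <<'E'
from h import *
from workcell import observe,cams
print(observe()["position"].round(4),observe()["grip_width"])
t=cams.grab_frame("top");s=cams.grab_frame("scene");pickle.dump((t,s),open("f3.pkl","wb"))
A=[cv2.resize(f["pixels"][p[1]-50:p[1]+50,p[0]-40:p[0]+40],None,fx=5,fy=5,interpolation=cv2.INTER_CUBIC) for f,p in((f,proj(f,[.55,-.05,.16])[0].astype(int)) for f in(s,t))]
cv2.imwrite("pics/p3.png",np.hstack(A)[:,:,::-1])
E
```

```text
[ 0.4253 -0.0446  0.2742] -0.00017819652108478718
```

View pics/p3.png

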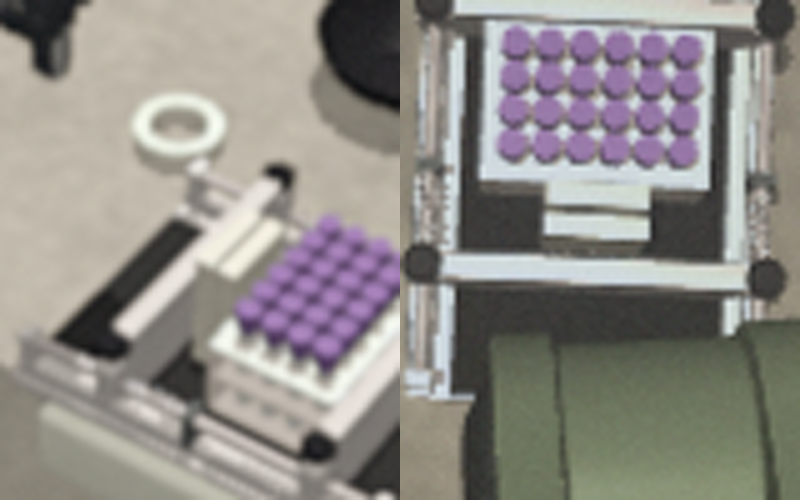

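Plates 1 and 2 stand upright, aligned, about 3 mm apart and centred (top view cols 547–650). About 8 mm is free to the bar, and closed up about 14.5 mm plus the rack's slack would remain. That's under 20 mm, and a third plate would hardly go in, so two plates it is. Now I'll push the bar.

>>> apply_moves(jaw=[-1,-1,-1,-1,-1], translation=[[0.04,0,0],[0.08,0,0],[0.08,0,-0.03],[0.08,0,-0.07],[0.08,0,-0.1]], angular=[[0,0,0],[0,0,0],[0,0,0],[0,0,0],[0,0,0]])

```text
clock: 15.45
position: [0.5044, -0.0446, 0.1721]
tool_rot: [-1.571, -0.001, 3.105]
force: [0.6, -0.9, -0.0]
grip_width: -0.0003
```

>>> apply_moves(jaw=[-1,-1,-1,-1,-1], translation=[[0,0,-0.02],[0,0,-0.037],[0,0,-0.037],[0,0,-0.037],[0,0,-0.037]], angular=[[0,0,0],[0,0,0],[0,0,0],[0,0,0],[0,0,0]])

```text
clock: 15.95
position: [0.5053, -0.0447, 0.1382]
tool_rot: [-1.571, 0.001, 3.104]
force: [-0.5, -0.6, 0.8]
grip_width: -0.0001
```

>>> apply_moves(jaw=[-1,-1,-1,-1,-1], translation=[[0.005,0,-0.003],[0.01,0,-0.003],[0.014,-0.0005,-0.003],[0.017,-0.0006,-0.003],[0.02,-0.0007,-0.003]], angular=[[0,0,0],[0,0,0],[0,0,0],[0,0,0],[0,0,0]])

```text
clock: 16.45
position: [0.5247, -0.0454, 0.1343]
tool_rot: [-1.571, -0.001, 3.104]
force: [-2.9, -0.2, 2.1]
grip_width: 0.0005
```

>>> apply_moves(jaw=[-1,-1,-1,-1,-1], translation=[[0.001,0,0],[0.002,-0.0001,0],[0.003,-0.0001,0],[0.004,-0.0001,0],[0.005,-0.0002,0]], angular=[[0,0,0],[0,0,0],[0,0,0],[0,0,0],[0,0,0]])

```text
clock: 16.95
position: [0.5296, -0.0456, 0.1343]
tool_rot: [-1.571, -0.0, 3.104]
force: [-4.1, 1.2, 1.8]
grip_width: 0.0001
```

>>> apply_moves(jaw=[-1,-1,-1,-1,-1], translation=[[0.001,0,0],[0.002,-0.0001,0],[0.003,-0.0001,0],[0.004,-0.0001,0],[0.005,-0.0002,0]], angular=[[0,0,0],[0,0,0],[0,0,0],[0,0,0],[0,0,0]])

```text
clock: 17.45
position: [0.5347, -0.0457, 0.1343]
tool_rot: [-1.571, -0.0, 3.104]
force: [-4.4, -0.2, 2.7]
grip_width: -0.0003
```

>>> apply_moves(jaw=[-1,-1,-1], translation=[[0.0007,0,0],[0.0014,-0.0001,0],[0.002,-0.0001,0]], angular=[[0,0,0],[0,0,0],[0,0,0]])

```text
clock: 17.75
position: [0.5363, -0.0458, 0.1343]
tool_rot: [-1.571, -0.001, 3.105]
force: [-9.7, 1.1, 5.6]
grip_width: -0.0
```

>>> apply_moves(jaw=[-1,-1], translation=[[0.0005,0,0],[0.0005,0,0]], angular=[[0,0,0],[0,0,0]])

```text
clock: 17.95
position: [0.5368, -0.0458, 0.1342]
tool_rot: [-1.571, -0.001, 3.104]
force: [-6.5, -0.1, 3.5]
grip_width: 0.0005
```

>>> apply_moves(jaw=[-1,-1], translation=[[0.0005,0,0],[0.0005,0,0]], angular=[[0,0,0],[0,0,0]])

```text
clock: 18.15
position: [0.5373, -0.0458, 0.1343]
tool_rot: [-1.571, -0.001, 3.104]
force: [-8.0, 0.3, 4.1]
grip_width: -0.0001
```

>>> apply_moves(jaw=[-1,-1], translation=[[0.0005,0,0],[0.001,0,0]], angular=[[0,0,0],[0,0,0]])

```text
clock: 18.35
position: [0.5378, -0.0458, 0.1342]
tool_rot: [-1.571, -0.002, 3.104]
force: [-15.0, 1.7, 11.1]
grip_width: 0.0
```

>>> apply_moves(jaw=[-1,-1], translation=[[0.0005,0,0],[0.0005,0,0]], angular=[[0,0,0],[0,0,0]])

```text
clock: 18.55
position: [0.5379, -0.0458, 0.1342]
tool_rot: [-1.571, -0.003, 3.104]
force: [-15.1, 0.7, 12.5]
grip_width: -0.0002
```

>>> apply_moves(jaw=[-1,-1], translation=[[0,0,0.001],[0,0,0.0015]], angular=[[0,0,0],[0,0,0]])

```text
clock: 18.75
position: [0.5378, -0.0459, 0.1351]
tool_rot: [-1.571, -0.003, 3.104]
force: [-8.2, 0.8, -7.0]
grip_width: 0.0
```

```bash
python3 - <<'E'
from h import *
from workcell import observe,cams
o=observe();print({k:o[k].round(4) for k in("position","force","moment")})
t=cams.grab_frame("top");s=cams.grab_frame("scene");pickle.dump((t,s),open("f4.pkl","wb"))
p=proj(s,[.56,-.05,.16])[0].astype(int)
cv2.imwrite("pics/p4.png",cv2.resize(s["pixels"][p[1]-40:p[1]+40,p[0]-50:p[0]+50],None,fx=7,fy=7,interpolation=cv2.INTER_CUBIC)[:,:,::-1])
E
```

```text
{'position': array([ 0.5378, -0.0459,  0.1351]), 'force': array([-8.2168,  0.8242, -7.0436]), 'moment': array([3.1800e-02, 1.6738e+00, 1.2000e-03])}
```

View pics/p4.png

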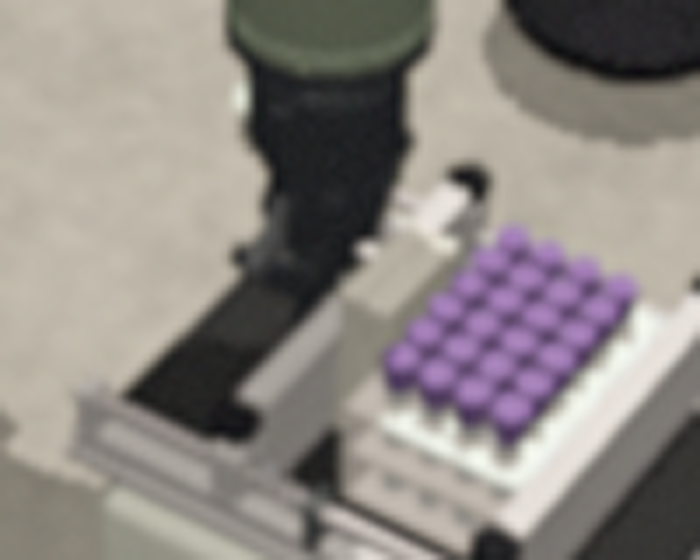

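The picture shows bar, both plates and rack closed up, upright, with the gripper on the bar's outer face and clear of the plates. The vertical force changed sign with a 1.5 mm lift, so it is friction on the bar rather than the body resting on a plate. Next I push on and check the rack's shift from the purple caps.

>>> apply_moves(jaw=[-1,-1], translation=[[0.0005,0,-0.0005],[0.0007,0,-0.0005]], angular=[[0,0,0],[0,0,0]])

```text
clock: 19.05
position: [0.5379, -0.0458, 0.1349]
tool_rot: [-1.571, -0.004, 3.104]
force: [-19.4, 1.2, 11.1]
grip_width: -0.0001
```

```bash
cat > caps.py <<'E'
from h import *
def caps(f):
    h=cv2.cvtColor(f["pixels"],cv2.COLOR_RGB2HSV); p=proj(f,[.64,-.05,.17])[0].astype(int)
    m=np.zeros(h.shape[:2],np.uint8); sl=np.s_[p[1]-40:p[1]+40,p[0]-40:p[0]+40]
    m[sl]=cv2.inRange(h,(125,50,60),(165,255,255))[sl]
    M=cv2.moments(m,True); return ray(f,[(M["m10"]/M["m00"],M["m01"]/M["m00"])],.178)[0,:2]*1000, M["m00"]
E
python3 - <<'E'
from caps import *
from workcell import observe,cams
o=observe();print({k:o[k].round(4) for k in("position","force","moment")})
s=cams.grab_frame("scene");pickle.dump(s,open("f5.pkl","wb"))
for n,f in(("0",pickle.load(open("scene0.pkl","rb"))),("2",pickle.load(open("f2.pkl","rb"))[1]),("3",pickle.load(open("f3.pkl","rb"))[1]),("4",pickle.load(open("f4.pkl","rb"))[1]),("5",s)): print(n,caps(f))
E
```

```text
{'position': array([ 0.5379, -0.0458,  0.1349]), 'force': array([-19.4155,   1.1525,  11.1243]), 'moment': array([0.2549, 3.6556, 0.0209])}
0 (array([641.10955547, -56.08177708]), 608.0)
2 (array([642.23815331, -55.29164556]), 592.0)
3 (array([642.35536271, -55.42842907]), 590.0)
4 (array([643.94460022, -55.72704228]), 593.0)
5 (array([643.93178268, -55.91530354]), 595.0)
```

Tight: the force rose from 8 to 19 N with no further motion of rack or TCP. I'll trim to about 15 N.

>>> apply_moves(jaw=[-1,-1,-1], translation=[[-0.0001,0,0.0004],[-0.0001,0,0.0004],[-0.0001,0,0.0004]], angular=[[0,0,0],[0,0,0],[0,0,0]])

```text
clock: 19.4
position: [0.5378, -0.0458, 0.135]
tool_rot: [-1.571, -0.004, 3.104]
force: [-15.7, -0.1, 2.3]
grip_width: 0.0002
```

>>> apply_moves(jaw=[-1,-1,-1,-1,-1], translation=[[0,0,0],[0,0,0],[0,0,0],[0,0,0],[0,0,0]], angular=[[0,0,0],[0,0,0],[0,0,0],[0,0,0],[0,0,0]])

```text
clock: 19.9
position: [0.5378, -0.0459, 0.135]
tool_rot: [-1.571, -0.004, 3.104]
force: [-14.4, 0.4, 1.5]
grip_width: 0.0001
```

>>> apply_moves(jaw=[-1,-1,-1,-1,-1], translation=[[0.0001,0,0],[0.0001,0,0],[0.0001,0,0],[0.0001,0,0],[0.0001,0,0]], angular=[[0,0,0],[0,0,0],[0,0,0],[0,0,0],[0,0,0]])

```text
clock: 20.4
position: [0.5378, -0.0458, 0.135]
tool_rot: [-1.571, -0.005, 3.104]
force: [-15.3, 0.5, 2.7]
grip_width: 0.0002
```

```bash
python3 - <<'E'
from caps import *
from workcell import observe,cams
s=cams.grab_frame("scene");print(caps(s));o=observe();print({k:o[k].round(4) for k in("position","force")})
cv2.imwrite("pics/final.png",cv2.resize(s["pixels"][140:320,110:350],None,fx=3.2,fy=3.2,interpolation=cv2.INTER_CUBIC)[:,:,::-1])
E
```

```text
(array([644.01128411, -55.72304957]), 592.0)
{'position': array([ 0.5378, -0.0459,  0.135 ]), 'force': array([-16.2272,   1.0922,   2.7081])}
```

View pics/final.png

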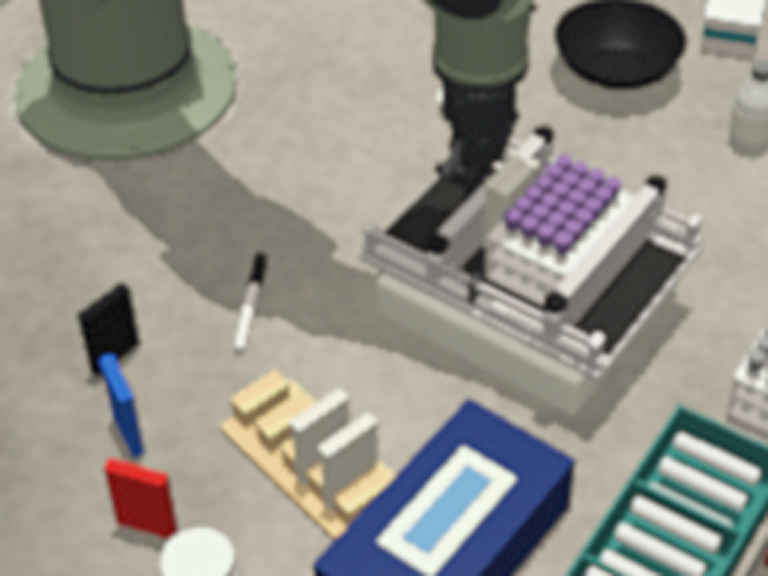

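The final picture shows the bar (450,220), the plates (505,185) and the rack (560,200) closed tight and upright. The two spare plates are still in the stand at (320,430) and (350,460), and everything else is where it was. The push is steady at about 15 N, so I'm handing in.

```bash
python3 -c "
from workcell import workorder,observe
print(workorder.job_done()); print(observe()['force'].round(1))"
```

```text
the job is handed in; nothing more can be done
None
the job is handed in; nothing more can be done
```

The job is handed in at about 20.5 s of the 72 s allowed. Two grey plates stand packed between the rack and the clamp bar, and the gripper holds the bar closed with about 15 N.

- **Number of plates:** the gap measured about 42.5 mm. Two plates leave about 14.5 mm, so a third would hardly go in. The bar travelled about 14 mm, short of its 20 mm end stop.
- **Tightness:** the rack slid about 1.6 mm to the back bar as I pushed. After that the force rose from 8 to 19 N with no further motion of rack or tool.
- **Final push:** the last readings were 14.4 to 16.2 N along the closing direction. The largest force towards the rack in any reading was 19.4 N.
- **Last picture:** the rack and both plates are upright, with the gripper on the bar's outer face. The two spare plates are still in the stand, and nothing else looks moved.

Two checks were weaker than I would have liked:
- **Vertical force:** while I pushed, the tool read up to 12.5 N vertically. It changed sign when I raised the tool 1.5 mm, so I took it as friction on the bar and trimmed it to about 2.7 N. The gripper body's clearance over the plates, about 9 mm, comes from the tool height. The picture only partly shows it.
- **Rack slack:** the rack's gap to the back bar measured 2.3 mm before the push, slightly over the stated 2 mm and over the 1.6 mm it then slid. That difference is about the calibration error.

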